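# Lock the filter holder into the tea brewer

## Task

Get the brewer on the coffee table ready: take the filter holder from the steel tray by its handle, bring it level up into the brew head from below, feel for the notches, and twist it until it comes to its stop and hangs locked by itself; then let go. Do not shift or knock over the glasses, the sugar bowl or the toothpick holder.

Things in the scene. Friction and masses are not known exactly. Their poses are not given: they have to be found in the camera images.
- holder: Filter holder: steel cup with a straight black handle (like an espresso portafilter), 0.22 to 0.34 kg, 197 mm long, loose. Origin: centre of the cup's underside; z up along the cup's axis; the handle points along its -x. Cup 60 mm in diameter, 66 mm high. At the start it stands upright on the tray.
- handle (a point): Grip point in the middle of the holder's handle: 112 mm from the cup's axis along the holder's -x, 28 mm above its underside. Flat-sided bar 20 mm wide, 20 mm high (18 to 38 mm above the underside), from 58 to 158 mm from the axis; a 14 mm square stem joins it to the cup. Axes as the holder's.
- cup_top (a point): Centre of the cup's flat top screen, 66 mm above the holder's underside. The top 8 mm of the cup are coned in to 46 mm diameter, which helps it into the ring.
- lug (a point): Tip of the lug over the handle. Three lugs on the cup, 52 to 58 mm above its underside, reach out to 38.5 mm from the axis; each is 12 mm (20 degrees) wide; one lies right over the handle (-x), the others 120 degrees to either side.
- brewer: Tea brewer, fixed, stainless steel, about 300 mm tall. Origin on the table straight below the axis of its round brew head; z up; column towards its +x. Base plate 250 x 150 mm, 26 mm high, from 70 mm before to 180 mm behind the axis. The holder goes up into the head from below and, when locked, its handle points roughly along the brewer's -x (within 20 degrees).
- column (a point): Centre of the column's top, 292 mm above the table, 125 mm from the head axis along the brewer's +x. Column 75 x 100 mm. Axes as the brewer's.
- head (a point): Centre of the head's open underside, on its axis, 150 mm above the table; axes as the brewer's. Bell 98 mm outside, 86 mm inside, top at 262 mm. Hidden in it, 2 mm up, is a fixed lock ring, 67 mm inside diameter, with three notches 120 degrees apart, each 35 degrees wide. They cannot be seen and differ from time to time: feel for them.
- shower_plate (a point): Centre of the plate inside the head, 178 mm above the table. Notches meet the lugs with the handle 37 to 73 degrees clockwise (from above) of the brewer's -x. Off them the lugs butt with the underside at about 93 mm; in them it rises to 112 mm (top on plate). Then turn counter-clockwise: ledges climb 6 mm, stop after about 55 degrees. Locked: underside at 110 mm; less far: 104 to 110.
- tray: Low stainless steel tray, fixed, 300 x 200 mm, floor 4 mm thick, rim 9 mm high; origin under its centre on the table, long side along its x.
- glass_a: Empty clear tea glass, 62 mm in diameter, 95 mm high, loose; origin centre of underside. Leave alone.
- glass_b: Second empty clear tea glass of the same kind. Leave alone.
- sugar_bowl: White ceramic sugar bowl with lid and clips, about 100 mm in diameter, 95 mm high, loose; origin centre of underside. Leave alone.
- toothpick_holder: Turned wooden toothpick holder with a push button on top, 56 mm in diameter, 92 mm high, loose; origin centre of underside. Leave alone.
There are look-alikes about, which are no part of the job. There is more than one size of the holder; the job needs the middle-sized.

How it is judged (in metres and radians):
On the way:
1. the holder is brought up in under the brew head with its lugs through the notches (horizontal distance between holder and head below 0.006 m and z of holder in the frame of head above -0.048 m), for 0.2 s.
At the end, for the whole second after the job is handed in: The holder hangs by itself in the brew head, turned to the level part of the ledges: its underside no more than 41.5 mm below the head's underside (fully locked: 40 mm), within 5 mm of the head's axis, level within 0.06 rad, at rest and released (z of holder in the frame of head above -0.0415 m and horizontal distance between holder and head below 0.005 m and angle between holder's own z axis and vertical below 0.06 rad and linear speed of holder below 0.02 m/s and contact force between the fingers and holder below 0.1 N); the robot touches nothing.
It fails at once if a bystander is shifted by more than 25 mm (distance of any of glass_a, glass_b, sugar_bowl, toothpick_holder from where it was at the start of the episode above 0.025 m).
It fails at once if a bystander is tipped (angle between any of glass_a, glass_b, sugar_bowl, toothpick_holder's own z axis and vertical above 0.4 rad).
It also fails if it takes over 72 s, if anything falls off the work surface, if the arm or the gripper's body presses on something with over 40 N, if the wrist force passes 120 N, or if a joint passes its speed limit or range.

## Robot

A 6-joint arm with a two-finger parallel gripper is mounted at the origin on the work surface. World frame = base frame: x ahead of the robot, y to its left, z up, the work surface at z = 0. Lengths are in mm, angles in rad, forces in N, time in s.
With the tool pointing down it reaches from about 300 to 775 mm from the base axis. Payload 14.6 kg.
Tool frame: the origin (TCP) lies midway between the tips of the shut fingers; the grasp point (between the pads) lies 19 mm behind it; z points along the fingers, y is the line along which they close (so a half turn about z gives the same grasp; the last joint's range is limited). The gripper opens to 94 mm and grips with 3 to 60 N. Pads are 16 mm wide; open, the fingers measure 119 mm over their backs; the gripper's body (75 mm by 177 mm) begins 78 mm behind the grasp point.
Start: joints at [1.117, 0.3, 1.521, -0, 1.321, -0.067], TCP at [207.471, 509.357, 205.446] pointing down, gripper open.
Joint ranges: [-3.03, 3.03], [-0.79, 2.21], [0.23, 2.52], [-1.04, 4.18], [0, 3.07], [-2.55, 2.55]. Speed limits (rad/s): [2.22, 2.22, 2.57, 3.14, 3.14, 3.14].

## Interface

Orientations are given as [roll, pitch, yaw] about the fixed x, y, z axes, in that order (R = Rz(yaw) Ry(pitch) Rx(roll)).
In Python, from cell import manip, camera gives the robot as it stands.
- The arm moves only by the tool move_arm, never from a script. Its arguments are lists of equal length, an entry for each row: "dp": the shift along the world's x, y, z in mm, a list of three; "rotation": the turn, a rotation vector about the world's x, y, z in rad, a list of three; "hand": the opening, from 0 (shut) to 1 (fully open). A call has 1 to 10 rows; each row shifts and turns the commanded pose from where the row before left it; what a row does not reach is not made up. A row lasts 1/8 s, in which the tool goes at most 62.5 mm and 10.7 degrees, less where a joint would pass 70% of its speed; a pose out of reach is approached as far as the arm can. A call with a gripper value outside its range is refused whole. The fingers move at their own pace and stop on an object; "newtons" is the grip in N (left out, the last holds). Time passes only in rows, so rows that do not move let the fingers close. It gives the time, the measured TCP pose, the force, the opening and the grip force at its end, in the units of the state.
- manip.read_state(): the state, without advancing time (a new reading comes with each control period).
- camera(name): name is "scene" or "side" or "wrist"; returns a dict with "image" (384x512x3 uint8, red, green, blue), "fx", "fy", "cx", "cy" (pixels), "R" (3x3) and "t" (3): a world point X has camera coordinates R X + t; the wrist camera has in their place "mount" (4x4, takes a point from camera to tool coordinates, whose origin is the TCP and whose axes are the flange's). Camera axes: x right, y down, z forward; pixel columns grow to the right and rows downward; lengths in mm; the calibration is good to about 2 mm. A picture is of the moment at which its call begins: read the wrist's pose just before it. There is no depth.
- manip.sign_off(): hands the job in; it is judged then, once.
The state is a dict: "clock": time; "joints": joint angles; "qd": joint speeds; "effort": joint torques, N m; "eef_pos": TCP position; "eef_rot": TCP orientation; "wrist_force": force on the tool from outside, world axes, zero at the start; "moment": the same for the moment, N m; "finger_gap": finger opening in mm; "finger_force": force on a finger pad.
Only numpy, scipy, OpenCV 4.12 (cv2) and the standard library are available. Lean on these libraries where they do the work, as an engineer would, in place of code of your own. Each camera call takes 0.05 s, during which the arm holds its last target. There are 200 camera calls.

## Working session

There is one attempt and no reset: what is moved stays moved. The work goes in short steps, Python scripts to look and compute and a tool call to move; the robot and the scene stay as the last step left them, time stands still between calls to the robot, and variables do not carry over. Pictures are saved under pics/ and viewed, at most 10 in all, crops included, and the job is handed in when it is done.

Besides the shell and the picture viewer there is one more tool, called after "Emit:" by a JSON object that holds its "op" and its "data". move_arm: Moves the arm, as the interface text tells. Its arguments: {"type":"object","properties":{"dp":{"type":"array","items":{"type":"array","items":{"type":"number"}}},"rotation":{"type":"array","items":{"type":"array","items":{"type":"number"}}},"hand":{"type":"array","items":{"type":"number"}},"newtons":{"type":"number"}},"required":["dp","rotation","hand"]}

```bash
ls; mkdir -p pics; python3 - <<'E'
from cell import manip,camera
import cv2,numpy as np,pickle
s=manip.read_state();print(s)
d={}
for n in("scene","side","wrist"):
    c=camera(n);d[n]=c;cv2.imwrite(f"pics/{n}0.png",c["image"][:,:,::-1])
    print(n,{k:(np.round(v,3).tolist()) for k,v in c.items() if k!="image"})
pickle.dump((s,d),open("d0.pkl","wb"))
im=np.hstack([d["scene"]["image"],d["side"]["image"]])
E
```

```text
pics
{'clock': 0.0, 'joints': array([ 1.11738821e+00,  3.00482925e-01,  1.52159396e+00, -6.67652327e-06,
        1.32074932e+00, -6.65820095e-02]), 'qd': array([-1.22228885e-03, -1.96186809e-03, -2.46480480e-04, -2.70013196e-04,
        9.51807952e-05, -1.27590485e-03]), 'effort': array([-1.97250342e-04, -5.31815171e+01, -3.52735591e+01,  7.08271447e-02,
        2.44565407e-02, -3.11419490e-05]), 'eef_pos': array([207.35930334, 509.10879031, 204.87441489]), 'eef_rot': array([-3.14036140e+00, -7.56192914e-05,  2.75476815e+00]), 'wrist_force': array([ 0.71895008, -0.4264735 ,  0.8092514 ]), 'moment': array([-0.00069309,  0.01110141,  0.0056647 ]), 'finger_force': 0.0, 'finger_gap': 94.11005851862096}
scene {'fx': 385.207, 'fy': 385.207, 'cx': 249.879, 'cy': 196.803, 'R': [[-0.308, 0.951, -0.018], [0.727, 0.223, -0.65], [-0.614, -0.213, -0.76]], 't': [158.217, -301.04, 1755.298]}
side {'fx': 477.569, 'fy': 477.569, 'cx': 255.707, 'cy': 191.046, 'R': [[0.874, -0.486, 0.0], [-0.363, -0.653, -0.665], [0.323, 0.581, -0.747]], 't': [-511.725, 331.359, 1548.209]}
wrist {'fx': 342.028, 'fy': 342.028, 'cx': 248.97, 'cy': 195.198, 'mount': [[-0.001, -0.968, -0.249, 71.228], [1.0, -0.001, -0.001, -0.249], [0.001, -0.249, 0.968, -178.898], [0.0, 0.0, 0.0, 1.0]]}
```

View pics/scene0.png

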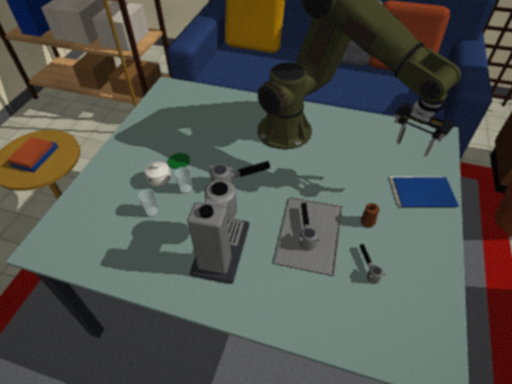

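View pics/side0.png

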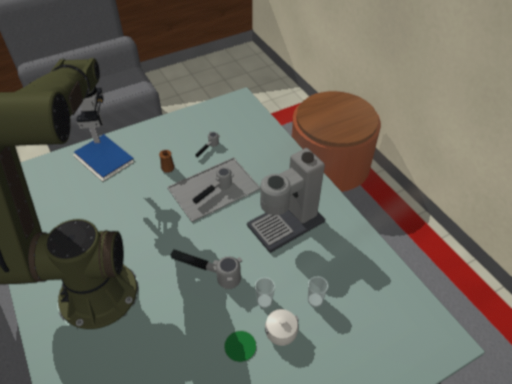

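The candidates for the holder are, in scene pixels, the large one at (222,178), the one on the tray at (308,238) and the small one at (375,272). The tray one fits: it is middle-sized and on the tray. I'll confirm with a crop.

```bash
cat > h.py <<'E'
import numpy as np,cv2
def ray(c,u,v):
    R=np.array(c["R"]);t=np.array(c["t"]);d=R.T@np.array([(u-c["cx"])/c["fx"],(v-c["cy"])/c["fy"],1]);return -R.T@t,d
def onz(c,u,v,z):
    o,d=ray(c,u,v);return o+d*(z-o[2])/d[2]
def proj(c,X):
    p=np.array(c["R"])@np.array(X,float)+np.array(c["t"]);return c["fx"]*p[0]/p[2]+c["cx"],c["fy"]*p[1]/p[2]+c["cy"]
def tri(a,pa,b,pb):
    o1,d1=ray(a,*pa);o2,d2=ray(b,*pb);d1/=np.linalg.norm(d1);d2/=np.linalg.norm(d2)
    k=np.linalg.lstsq(np.c_[d1,-d2],o2-o1,rcond=None)[0];p=o1+k[0]*d1;q=o2+k[1]*d2;return (p+q)/2,np.linalg.norm(p-q)
def wcam(s,c):
    from scipy.spatial.transform import Rotation as Ro
    T=np.eye(4);T[:3,:3]=Ro.from_euler("xyz",s["eef_rot"]).as_matrix();T[:3,3]=s["eef_pos"]
    M=np.linalg.inv(T@np.array(c["mount"]));return dict(c,R=M[:3,:3],t=M[:3,3])
E
python3 - <<'E'
import pickle,cv2,numpy as np
from h import *
s,d=pickle.load(open("d0.pkl","rb"))
a=d["scene"]["image"][150:300,170:400];b=d["side"]["image"][120:270,150:350]
o=np.zeros((600,800,3),np.uint8)
A=cv2.resize(a,None,fx=2,fy=2,interpolation=3);A=cv2.resize(d["scene"]["image"][170:290,180:345],(412,300),interpolation=3);
o[:300,:412]=A;B=cv2.resize(d["side"]["image"][140:260,160:335],(437,300),interpolation=3);o[300:,:437]=B
cv2.imwrite("pics/crop.png",o[:,:440,::-1])
for n,(x0,y0,x1,y1) in dict(scene=(290,195,325,232),side=(190,180,217,206)).items():
    im=d[n]["image"];m=np.zeros(im.shape[:2],np.uint8);m[y0:y1,x0:x1]=(im[y0:y1,x0:x1].max(2)<55)
    k,l,st,ce=cv2.connectedComponentsWithStats(m);i=1+st[1:,4].argmax();ys,xs=np.where(l==i)
    c=np.array([xs.mean(),ys.mean()]);e=np.linalg.svd(np.c_[xs,ys]-c,full_matrices=False)[2][0];pr=(np.c_[xs,ys]-c)@e
    print(n,st[i],c,[onz(d[n],*(c+e*q),32).round(1) for q in(pr.min(),0,pr.max())])
print(tri(d["scene"],(309,233.5),d["side"],(224,172.5)),"cup top?")
print(tri(d["scene"],(220,190),d["side"],(276,182)),"head top?")
print(tri(d["scene"],(206,211),d["side"],(308,157)),"col top?")
E
```

```text
scene [301 203   8  22 112] [304.54464286 213.8125    ] [array([419.1, 178.3,  32. ]), array([468.1, 195. ,  32. ]), array([512.3, 210. ,  32. ])]
side [193 186  22  17 123] [203.34146341 193.93495935] [array([517.8, 212.6,  32. ]), array([470.3, 196.8,  32. ]), array([424.6, 181.7,  32. ])]
(array([574.1671103 , 230.12732569,  65.91693442]), np.float64(2.234113909753589)) cup top?
(array([628.7515537 , -55.2170919 , 253.25143297]), np.float64(0.7453886744905559)) head top?
(array([751.45031995, -46.91704799, 299.78846787]), np.float64(1.490761271586122)) col top?
```

View pics/crop.png

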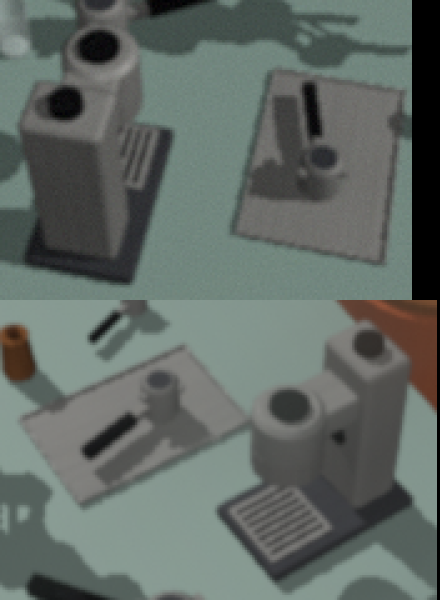

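The crop shows the mid-sized holder standing on the tray: cup top at scene (309,233), handle running to (305,205). The brewer head top is at scene (219,188), side (276,182), and the column knob at (206,211)/(308,158). The head-to-column distance comes out at 123 mm, as it should. Holder yaw is about 0.32. I'll move above the handle.

Emit:
{"op": "move_arm", "data": {"dp": [[30,-34,0],[30,-35,0],[30,-35,0],[30,-35,0],[30,-35,0],[30,-35,0],[30,-34,-5],[29,-34,-10],[29,-34,-15],[0,0,0]], "rotation": [[0,0,0.079],[0,0,0.079],[0,0,0.079],[0,0,0.079],[0,0,0.079],[0,0,0.079],[0,0,0.078],[0,0,0.078],[0,0,0.078],[0,0,0]], "hand": [0.6,0.6,0.6,0.6,0.6,0.6,0.6,0.6,0.6,0.6], "newtons": 60}}

```text
clock: 1.4
eef_pos: [476.2, 196.3, 174.1]
eef_rot: [-3.141, -0.002, -2.823]
wrist_force: [0.0, 0.6, -0.3]
finger_gap: 56.2
finger_force: 0.0
```

```bash
python3 - <<'E'
from cell import manip,camera
import cv2,numpy as np,pickle
from h import *
s=manip.read_state();c=wcam(s,camera("wrist"));pickle.dump((s,c),open("d1.pkl","wb"))
print(s["clock"],s["eef_pos"],s["eef_rot"],s["joints"])
cv2.imwrite("pics/w1.png",c["image"][:,:,::-1])
for X in [(475,198,42),(574,230,70)]: print(proj(c,X))
im=c["image"];m=(im.max(2)<55).astype(np.uint8)
k,l,st,ce=cv2.connectedComponentsWithStats(m)
for i in range(1,k):
    if st[i,4]>300:
        r=cv2.minAreaRect(np.argwhere(l==i)[:,::-1].astype(np.float32));b=cv2.boxPoints(r)
        print(st[i],[onz(c,*p,42).round(1)[:2] for p in b])
E
```

```text
1.4 [476.16804333 196.27683799 174.06267462] [-3.14137612e+00 -2.35457960e-03 -2.82275912e+00] [ 3.19969365e-01  2.52295155e-01  1.65722690e+00 -2.26559751e-04
  1.23442543e+00 -1.56958572e+00]
(np.float64(252.30787090007615), np.float64(186.3515483354214))
(np.float64(251.7085652479389), np.float64(302.3919916803666))
[ 242  127   21  104 2016] [array([519. , 202.1]), array([426.3, 172.1]), array([420.7, 189.1]), array([513. , 220.4])]
[  7 205  10  79 345] [array([646.7,  -5.4]), array([563. , -12.5]), array([562. ,  -8.4]), array([645.6,  -1.1])]
[ 120  227  259   86 3395] [array([642.1, 110.2]), array([551.9,  89.9]), array([475.4, 325.8]), array([560.4, 362.4])]
[    0   270   141   114 12905] [array([634.5, -13.5]), array([590.8, 118.8]), array([722.1, 150.8]), array([770.1,   5.6])]
[  358   271   154   113 12825] [array([524., 325.]), array([476.5, 469.3]), array([595.3, 534.9]), array([647.6, 376.7])]
```

View pics/w1.png

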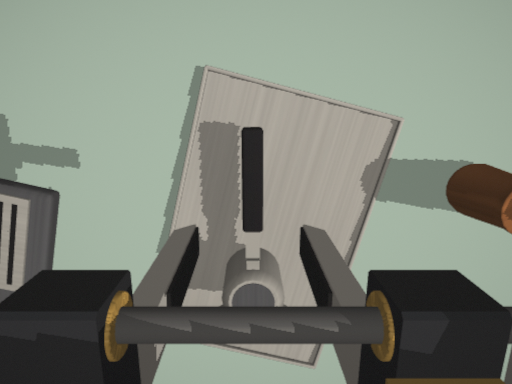

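The wrist view shows the handle at (242–263, 127–231) and the cup under the tool bar at (253,297). The estimate holds to within 3 mm, so I descend and grip.

Emit:
{"op": "move_arm", "data": {"dp": [[-3,0,-40],[0,0,-50],[0,0,-40],[0,0,-20],[0,0,-11],[0,0,0],[0,0,0],[0,0,0],[0,0,0]], "rotation": [[0,0,-0.005],[0,0,0],[0,0,0],[0,0,0],[0,0,0],[0,0,0],[0,0,0],[0,0,0],[0,0,0]], "hand": [0.6,0.6,0.6,0.6,0.6,0.6,0,0,0], "newtons": 60}}

```text
clock: 2.58
eef_pos: [472.7, 198.4, 14.9]
eef_rot: [3.142, 0.001, -2.826]
wrist_force: [-1.0, -0.9, -0.3]
finger_gap: 29.7
finger_force: 0.0
```

Emit:
{"op": "move_arm", "data": {"dp": [[0,0,-1.5],[0,0,0],[0,0,0],[0,0,20],[0,0,30],[0,0,30],[0,0,0]], "rotation": [[0,0,0],[0,0,0],[0,0,0],[0,0,0],[0,0,0],[0,0,0],[0,0,0]], "hand": [0,0,0,0,0,0,0]}}

```text
clock: 3.45
eef_pos: [473.1, 198.5, 94.1]
eef_rot: [-3.142, 0.003, -2.825]
wrist_force: [-0.5, -0.7, -3.1]
finger_gap: 19.6
finger_force: 60.0
```

```bash
python3 - <<'E'
from cell import manip,camera
import cv2,numpy as np,pickle
from h import *
s=manip.read_state();w=wcam(s,camera("wrist"));a=camera("scene");b=camera("side");pickle.dump((s,w,a,b),open("d2.pkl","wb"))
print(s)
o=np.zeros((600,800,3),np.uint8)
o[:384,:512]=w["image"]
def put(im,x0,y0,X,Y,W,H): o[Y:Y+H,X:X+W]=cv2.resize(im["image"][y0:y0+H//3,x0:x0+W//3],(W,H),interpolation=3)
put(a,190,165,0,390,399,210)
put(b,190,130,400,390,399,210)
put(b,240,130,520,0,279,384)
cv2.imwrite("pics/g2.png",o[:,:,::-1])
E
```

```text
{'clock': 3.45, 'joints': array([ 3.25961097e-01,  3.41119536e-01,  1.74534908e+00, -7.36926418e-05,
        1.05250239e+00, -1.56095961e+00]), 'qd': array([ 2.05130148e-05,  4.58619442e-02,  4.14119868e-02,  5.82883487e-04,
       -3.42128758e-02,  2.52199484e-04]), 'effort': array([ 5.30661538e-02, -5.54628289e+01, -3.38006723e+01, -1.65612157e-02,
        4.92913127e-01,  5.22657992e-04]), 'eef_pos': array([473.09939248, 198.5323266 ,  94.07129191]), 'eef_rot': array([-3.14155433e+00,  2.62215939e-03, -2.82543180e+00]), 'wrist_force': array([-0.46587058, -0.73953525, -3.06349594]), 'moment': array([-0.05936491,  0.30580647,  0.04927169]), 'finger_force': 59.98829662799835, 'finger_gap': 19.558223945611385}
```

View pics/g2.png

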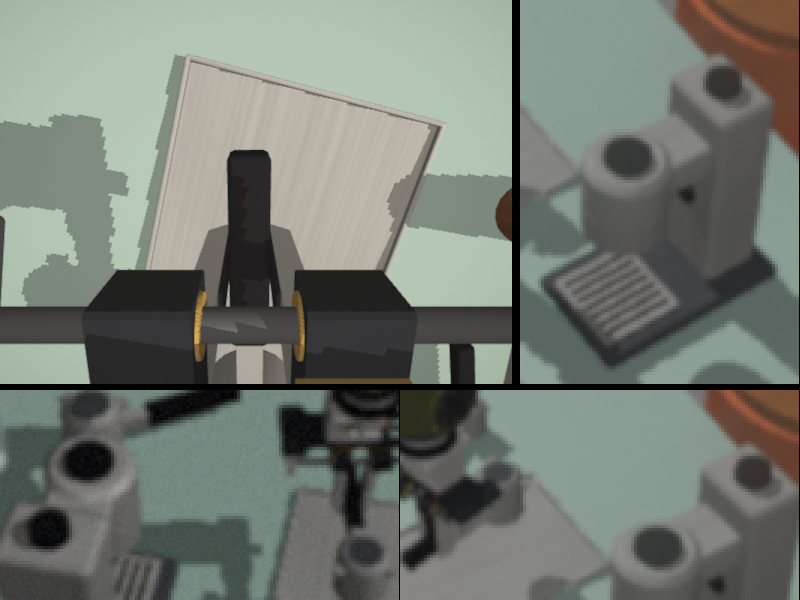

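The holder is gripped and lifted. Cup top is at side ≈(224,158), scene ≈(312,218). Now I measure the brewer axis and the cup position with masks.

```bash
python3 - <<'E'
import pickle
from h import *
s,w,a,b=pickle.load(open("d2.pkl","rb"))
def cen(c,x,y,r,name):
    im=c["image"].max(2).astype(float);p=im[y-r:y+r+1,x-r:x+r+1]
    t,m=cv2.threshold(p.astype(np.uint8),0,1,cv2.THRESH_BINARY_INV+cv2.THRESH_OTSU)
    k,l,st,ce=cv2.connectedComponentsWithStats(m);i=l[r,r]
    print(name,t,st[i],ce[i]+[x-r,y-r]);return ce[i]+[x-r,y-r]
h=tri(a,cen(a,219,189,12,"headS"),b,cen(b,276,182,11,"headB"));print(h)
k=tri(a,cen(a,206,211,8,"colS"),b,cen(b,308,157,8,"colB"));print(k)
u=tri(a,cen(a,312,218,7,"cupS"),b,cen(b,224,158,6,"cupB"));print("cup",u)
P=[onz(b,248,224.5,26),onz(b,270.5,248,26),onz(b,325,219.3,26)];print("base corners",P,np.linalg.norm(P[0]-P[1]),np.linalg.norm(P[2]-P[1]))
e=P[2]-P[1];print("yaw base",np.arctan2(e[1],e[0]))
d=k[0]-h[0];print("yaw col",np.arctan2(d[1],d[0]),np.hypot(*d[:2]))
# projections of candidate circle (r49,z262 and z150) check
for c,n in((a,"S"),(b,"B")):
    print(n,proj(c,(h[0][0],h[0][1],262)),proj(c,(h[0][0],h[0][1],253)))
E
```

```text
headS 65.0 [  3   5  18  14 191] [218.78534031 188.39267016]
headB 97.0 [  3   5  17  14 190] [275.87894737 182.23157895]
(array([626.27658738, -59.34838346, 257.06237337]), np.float64(0.3151383074650576))
colS 58.0 [  0   2  15  13 163] [205.33742331 211.03067485]
colB 86.0 [  2   3  12  12 124] [307.74193548 157.33870968]
(array([750.83746984, -48.21740673, 299.16404605]), np.float64(0.5932986256567095))
cupS 82.0 [  0   0  13  15 126] [309.88095238 218.38095238]
cupB 97.0 [  0   2  13  11 117] [223.30769231 159.60683761]
cup (array([571.11220442, 223.59234424, 142.72259448]), np.float64(4.765682006809469))
base corners [array([549.96014435,  -7.3301084 ,  26.        ]), array([ 568.99318955, -133.85635907,   26.        ]), array([ 803.26834841, -121.16372788,   26.        ])] 127.9497906191621 234.61873954289436
yaw base 0.05412538931095227
yaw col 0.08912500285505426 125.05723523127647
S (np.float64(218.70300748298467), np.float64(187.29903065119117)) (np.float64(218.93513817056407), np.float64(189.2441498156982))
B (np.float64(275.9734088167235), np.float64(181.19886547569666)) (np.float64(275.8841102597042), np.float64(183.11305326374932))
```

Emit:
{"op": "move_arm", "data": {"dp": [[3,-12.5,-3.7],[3,-12.5,-3.7],[3,-12.5,-3.7],[3,-12.5,-3.7],[3,-12.5,-3.7],[3,-12.5,-3.7],[3,-12.5,-3.7],[2.4,-12.2,-3.7],[0,0,0]], "rotation": [[0,0,-0.15],[0,0,-0.15],[0,0,-0.15],[0,0,-0.15],[0,0,-0.15],[0,0,-0.15],[0,0,-0.15],[0,0,-0.147],[0,0,0]], "hand": [0,0,0,0,0,0,0,0,0]}}

```text
clock: 4.72
eef_pos: [495.2, 98.1, 61.9]
eef_rot: [-3.139, -0.001, 2.261]
wrist_force: [0.6, 0.3, -2.8]
finger_gap: 19.8
finger_force: 60.0
```

```bash
python3 - <<'E'
from cell import manip,camera
import cv2,numpy as np,pickle
from h import *
s=manip.read_state();w=wcam(s,camera("wrist"));a=camera("scene");b=camera("side");pickle.dump((s,w,a,b),open("d3.pkl","wb"))
print(s["eef_pos"],s["eef_rot"],s["moment"])
y=s["eef_rot"][2]+np.pi;ax=s["eef_pos"]+np.r_[104*np.cos(y),104*np.sin(y),-9.5+66];print("cup pred",ax,proj(a,ax),proj(b,ax),proj(w,(626.5,-58.5,262)))
o=np.zeros((600,800,3),np.uint8)
o[:384,:512]=w["image"]
o[:384,520:799]=cv2.resize(b["image"][120:248,220:313],(279,384),interpolation=3)
o[390:600,:399]=cv2.resize(a["image"][165:235,190:323],(399,210),interpolation=3)
cv2.imwrite("pics/g3.png",o[:,:,::-1])
E
```

```text
[495.18561775  98.12119965  61.86178813] [-3.13948943e+00 -1.45766085e-03  2.26050237e+00] [0.24264494 0.1537071  0.01368789]
cup pred [561.36190336  17.89215739 118.36178813] (np.float64(249.9455892996961), np.float64(206.78048550159042)) (np.float64(247.10226598775168), np.float64(201.8145350763483)) (np.float64(258.4500393714139), np.float64(2138.7920167643533))
```

View pics/g3.png

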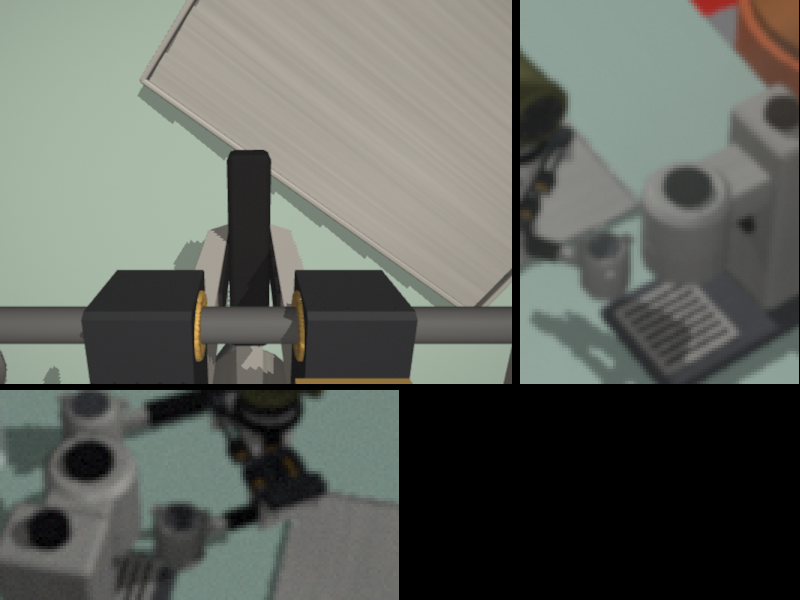

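The wrist view shows the handle still centred in the pads. The cup hangs clear in front of the head, at side ≈(249,203), scene ≈(250,208). I check for droop.

```bash
python3 - <<'E'
import pickle
from h import *
s,w,a,b=pickle.load(open("d3.pkl","rb"))
def cen(c,x,y,r,name):
    p=c["image"].max(2)[y-r:y+r+1,x-r:x+r+1]
    t,m=cv2.threshold(p,0,1,cv2.THRESH_BINARY_INV+cv2.THRESH_OTSU)
    k,l,st,ce=cv2.connectedComponentsWithStats(m);i=l[r,r];print(name,t,st[i],ce[i]+[x-r,y-r]);print(p) if 1 else 0;return ce[i]+[x-r,y-r]
u=tri(a,cen(a,250,208,7,"cupS"),b,cen(b,249,202,7,"cupB"));print("cup",u)
E
```

```text
cupS 84.0 [  0   2  15  13 186] [249.90860215 209.27956989]
[[134 137 134 132 127 127 127 128 126 130 129 133 136 137 134]
 [125 124 118 111 100 100  97 100 101 102 110 124 130 136 134]
 [105 105  95  80  67  61  57  55  60  67  78  94 115 128 128]
 [ 81  84  69  49  40  34  33  31  39  37  51  66  83 104 114]
 [ 69  69  57  47  33  32  27  28  29  29  34  49  62  69  78]
 [ 67  65  54  47  40  36  29  27  31  28  34  47  48  54  59]
 [ 70  63  52  48  48  36  27  26  24  29  39  47  55  58  55]
 [ 74  68  53  48  45  42  39  31  28  35  43  52  59  58  50]
 [ 75  70  54  55  50  39  31  27  25  35  43  54  61  62  56]
 [ 69  74  68  62  55  45  34  30  33  37  43  59  59  59  59]
 [ 67  77  84  74  67  55  41  45  48  50  61  61  63  57  52]
 [ 62  77  79  82  69  65  65  66  65  65  66  68  68  56  55]
 [ 58  62  73  72  73  71  72  75  71  70  69  66  61  54  53]
 [ 57  62  60  66  66  69  72  73  72  71  69  63  59  53  54]
 [ 52  60  62  63  64  68  70  65  69  62  65  63  57  57  55]]
cupB 104.0 [  0   1  15  14 173] [248.41618497 203.21387283]
[[129 124 120 119 114 116 110 107
[... 299 characters left out ...]
  66  64  63  65  69  74  81  91  92  89  96]
 [ 79  70  65  65  63  63  63  66  74  77  83  93 100  93 105]
 [ 78  68  63  63  63  63  63  70  75  78  82  93 102  97 112]
 [ 80  69  63  62  61  63  66  73  77  79  85  97 102  95 110]
 [ 84  76  69  64  63  63  69  76  81  83  92 102  99  90 107]
 [ 89  85  78  71  68  71  79  84  89  91  99 101  93  87 105]
 [ 91  92  90  86  86  93  98 100 102 100 100  96  88  85 105]
 [ 89  93  95  97  99 107 109 108 106 100  96  91  85  84 105]
 [ 88  92  94  97  99 103 104 102 100  96  92  89  84  82 103]
 [ 87  89  92  94  96  97  98  99  98  94  90  87  82  81 102]]
cup (array([565.51158172,  18.04555784, 108.95991768]), np.float64(1.911073421994133))
```

Masked by darkness, the screen centres are (249.5,207) and (247,202), which match the prediction. There is no droop, so I go under the head.

Emit:
{"op": "move_arm", "data": {"dp": [[13,-15.3,0],[13,-15.3,0],[13,-15.3,0],[13,-15.3,0],[13,-15.3,0],[0,0,10],[0,0,10],[0,0,3],[0,0,0]], "rotation": [[0,0,0],[0,0,0],[0,0,0],[0,0,0],[0,0,0],[0,0,0],[0,0,0],[0,0,0],[0,0,0]], "hand": [0,0,0,0,0,0,0,0,0]}}

```text
clock: 6.0
eef_pos: [560.8, 22.5, 86.7]
eef_rot: [3.141, 0.0, 2.261]
wrist_force: [-0.6, 0.0, -3.4]
finger_gap: 19.3
finger_force: 60.0
```

```bash
cat > q.py <<'E'
from cell import manip
import numpy as np
s=manip.read_state();p=s["eef_pos"];y=s["eef_rot"][2]+np.pi
y=(y+np.pi)%(2*np.pi)-np.pi
print("t",round(s["clock"],2),"tcp",p.round(1),"rot",s["eef_rot"].round(3),"axis",(p[:2]+104*np.r_[np.cos(y),np.sin(y)]).round(1),"under",round(p[2]-9.5,1),"hyaw",round(y,3),"F",s["wrist_force"].round(1),"M",s["moment"].round(2),s["finger_gap"].round(2))
E
python3 q.py
```

```text
Traceback (most recent call last):
  File "q.py", line 5, in <module>
    print("t",round(s["clock"],2),"tcp",p.round(1),"rot",s["eef_rot"].round(3),"axis",(p[:2]+104*np.r_[np.cos(y),np.sin(y)]).round(1),"under",round(p[2]-9.5,1),"hyaw",round(y,3),"F",s["wrist_force"].round(1),"M",s["moment"].round(2),s["finger_gap"].round(2))
                                                                                                                                                                                                                                         ^^^^^^^^^^^^^^^^^^^^^
AttributeError: 'float' object has no attribute 'round'
```

Emit:
{"op": "move_arm", "data": {"dp": [[0,0,4],[0,0,4],[0,0,3],[0,0,2],[0,0,0]], "rotation": [[0,0,0],[0,0,0],[0,0,0],[0,0,0],[0,0,0]], "hand": [0,0,0,0,0]}}

```text
clock: 6.62
eef_pos: [560.9, 22.1, 99.5]
eef_rot: [3.141, 0.0, 2.261]
wrist_force: [-0.0, -0.9, -3.1]
finger_gap: 19.4
finger_force: 60.0
```

```bash
sed -i 's/s\["finger_gap"\].round(2)/s["finger_gap"]/' q.py; python3 q.py
```

```text
t 6.62 tcp [560.9  22.1  99.5] rot [3.141 0.    2.261] axis [627.1 -58.1] under 90.0 hyaw -0.881 F [-0.  -0.9 -3.1] M [ 0.2   0.17 -0.06] 19.395379957382197
```

Emit:
{"op": "move_arm", "data": {"dp": [[0,0,1.5],[0,0,1.5],[0,0,1],[0,0,0]], "rotation": [[0,0,0],[0,0,0],[0,0,0],[0,0,0]], "hand": [0,0,0,0]}}

```text
clock: 7.12
eef_pos: [560.9, 22.2, 103.4]
eef_rot: [3.141, 0.0, 2.261]
wrist_force: [0.2, 0.6, -3.6]
finger_gap: 19.5
finger_force: 60.0
```

```bash
python3 q.py
```

```text
t 7.12 tcp [560.9  22.2 103.4] rot [3.141 0.    2.261] axis [627.1 -58. ] under 93.9 hyaw -0.881 F [ 0.2  0.6 -3.6] M [0.16 0.22 0.01] 19.504871794279175
```

Emit:
{"op": "move_arm", "data": {"dp": [[0,0,1],[0,0,1],[0,0,0]], "rotation": [[0,0,0],[0,0,0],[0,0,0]], "hand": [0,0,0]}}

```text
clock: 7.5
eef_pos: [560.7, 22.2, 105.2]
eef_rot: [-3.141, -0.0, 2.261]
wrist_force: [-0.4, 1.8, -5.9]
finger_gap: 19.3
finger_force: 60.0
```

```bash
python3 q.py
```

```text
t 7.5 tcp [560.7  22.2 105.2] rot [-3.141 -0.     2.261] axis [626.9 -58. ] under 95.7 hyaw -0.881 F [-0.4  1.8 -5.9] M [ 0.36  0.39 -0.  ] 19.334201585936043
```

Contact, so the lugs are butting. I'll sweep clockwise about the head axis under light upward pressure.

```bash
cat > rot.py <<'E'
import sys,numpy as np
y,tot,n=map(float,sys.argv[1:4]);n=int(n);r=104
f=lambda a:-r*np.r_[np.cos(a),np.sin(a)]
for i in range(n):
    a=y+tot*i/n;print((f(a+tot/n)-f(a)).round(1).tolist(),round(tot/n,3))
E
python3 rot.py -0.881 -0.2 5;echo;python3 rot.py -0.881 0.2 5
```

```text
[3.3, 2.6] -0.04
[3.4, 2.4] -0.04
[3.5, 2.3] -0.04
[3.5, 2.2] -0.04
[3.6, 2.0] -0.04

[-3.2, -2.7] 0.04
[-3.0, -2.8] 0.04
[-2.9, -3.0] 0.04
[-2.8, -3.1] 0.04
[-2.7, -3.2] 0.04
```

Emit:
{"op": "move_arm", "data": {"dp": [[0,0,1],[3.3,2.6,0],[3.4,2.4,0],[3.5,2.3,0],[0,0,0]], "rotation": [[0,0,0],[0,0,-0.04],[0,0,-0.04],[0,0,-0.04],[0,0,0]], "hand": [0,0,0,0,0]}}

```text
clock: 8.12
eef_pos: [570.8, 29.6, 105.8]
eef_rot: [-3.141, -0.001, 2.141]
wrist_force: [0.6, 1.0, -9.9]
finger_gap: 19.4
finger_force: 60.0
```

```bash
python3 q.py
```

```text
t 8.12 tcp [570.8  29.6 105.8] rot [-3.141e+00 -1.000e-03  2.141e+00] axis [627.  -57.9] under 96.3 hyaw -1.0 F [ 0.6  1.  -9.9] M [ 0.68  0.42 -0.03] 19.438455244359687
```

Emit:
{"op": "move_arm", "data": {"dp": [[3.5,2.2,0],[3.6,2.0,0],[0,0,0]], "rotation": [[0,0,-0.04],[0,0,-0.04],[0,0,0]], "hand": [0,0,0]}}

```text
clock: 8.5
eef_pos: [578.1, 33.8, 106.0]
eef_rot: [-3.141, -0.0, 2.062]
wrist_force: [1.8, 1.8, -9.7]
finger_gap: 19.6
finger_force: 60.0
```

```bash
python3 q.py
```

```text
t 8.5 tcp [578.1  33.8 106. ] rot [-3.141 -0.     2.062] axis [627.1 -57.9] under 96.5 hyaw -1.08 F [ 1.8  1.8 -9.7] M [0.84 0.13 0.13] 19.593805998686438
```

Emit:
{"op": "move_arm", "data": {"dp": [[3.7,1.9,0],[3.7,1.7,0],[0,0,0]], "rotation": [[0,0,-0.04],[0,0,-0.04],[0,0,0]], "hand": [0,0,0]}}

```text
clock: 8.88
eef_pos: [584.9, 37.3, 105.8]
eef_rot: [-3.14, -0.001, 1.982]
wrist_force: [-3.5, 2.2, -9.7]
finger_gap: 19.5
finger_force: 60.0
```

```bash
python3 q.py; python3 rot.py -1.16 0.28 7; python3 rot.py -0.88 0.36 9
```

```text
t 8.88 tcp [584.9  37.3 105.8] rot [-3.140e+00 -1.000e-03  1.982e+00] axis [626.5 -58. ] under 96.3 hyaw -1.16 F [-3.5  2.2 -9.7] M [ 0.93  0.89 -0.29] 19.46047332813071
[-3.8, -1.7] 0.04
[-3.7, -1.9] 0.04
[-3.6, -2.0] 0.04
[-3.5, -2.2] 0.04
[-3.5, -2.3] 0.04
[-3.4, -2.5] 0.04
[-3.3, -2.6] 0.04
[-3.2, -2.7] 0.04
[-3.0, -2.8] 0.04
[-2.9, -3.0] 0.04
[-2.8, -3.1] 0.04
[-2.7, -3.2] 0.04
[-2.6, -3.3] 0.04
[-2.4, -3.4] 0.04
[-2.3, -3.5] 0.04
[-2.1, -3.6] 0.04
```

Emit:
{"op": "move_arm", "data": {"dp": [[-1.8,-0.9,1],[0,0,1],[0,0,0]], "rotation": [[0,0,0.02],[0,0,0],[0,0,0]], "hand": [0,0,0]}}

```text
clock: 9.25
eef_pos: [584.2, 36.1, 109.1]
eef_rot: [3.14, 0.001, 2.001]
wrist_force: [-0.7, -0.4, -5.8]
finger_gap: 19.3
finger_force: 60.0
```

```bash
python3 q.py; python3 - <<'E'
from cell import camera
import cv2,numpy as np
a=camera("scene");b=camera("side")
o=np.zeros((600,800,3),np.uint8)
o[:,:395]=cv2.resize(b["image"][170:250,230:283],(395,600),interpolation=3)
o[:480,400:]=cv2.resize(a["image"][175:235,220:270],(400,480),interpolation=3)
cv2.imwrite("pics/g4.png",o[:,:,::-1])
E
```

```text
t 9.25 tcp [584.2  36.1 109.1] rot [3.140e+00 1.000e-03 2.001e+00] axis [627.6 -58.4] under 99.6 hyaw -1.141 F [-0.7 -0.4 -5.8] M [ 0.66  0.51 -0.11] 19.315268541729555
```

View pics/g4.png

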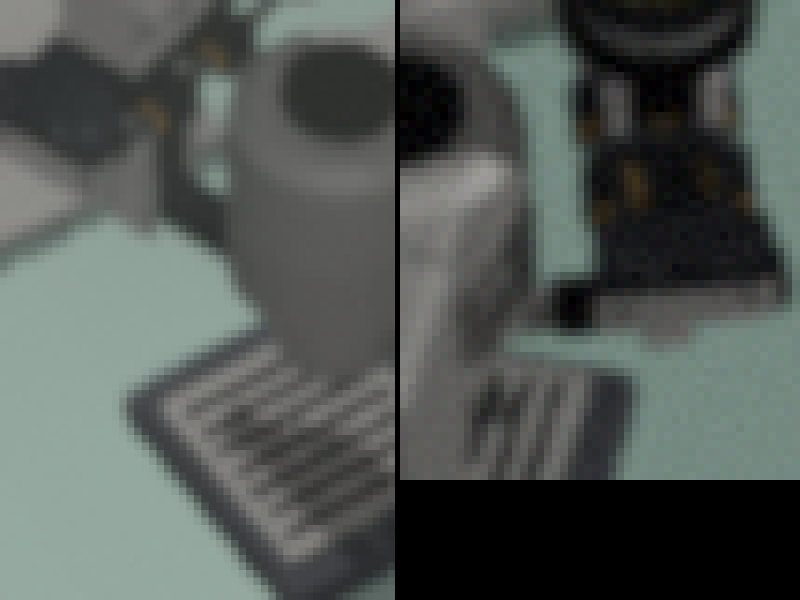

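The view shows the cup up inside the bell, with the handle emerging at side (185,215) in the crop, unblocked. The tool rose 3.3 mm while the force fell, so the lugs seem to be going into the notches. I continue upward.

Emit:
{"op": "move_arm", "data": {"dp": [[0,0,1.5],[0,0,1.5],[0,0,0]], "rotation": [[0,0,0],[0,0,0],[0,0,0]], "hand": [0,0,0]}}

```text
clock: 9.72
eef_pos: [583.9, 36.3, 111.5]
eef_rot: [3.141, 0.0, 2.001]
wrist_force: [0.3, -0.1, -5.8]
finger_gap: 19.6
finger_force: 60.0
```

```bash
python3 q.py
```

```text
t 9.72 tcp [583.9  36.3 111.5] rot [3.141 0.    2.001] axis [627.3 -58.2] under 102.0 hyaw -1.141 F [ 0.3 -0.1 -5.8] M [ 0.46  0.31 -0.07] 19.60991944865446
```

Emit:
{"op": "move_arm", "data": {"dp": [[0,0,2],[0,0,2],[0,0,2],[0,0,0]], "rotation": [[0,0,0],[0,0,0],[0,0,0],[0,0,0]], "hand": [0,0,0,0]}}

```text
clock: 10.22
eef_pos: [583.8, 36.4, 117.6]
eef_rot: [3.141, 0.0, 2.001]
wrist_force: [-0.2, 0.7, -5.6]
finger_gap: 19.5
finger_force: 60.0
```

```bash
python3 q.py
```

```text
t 10.22 tcp [583.8  36.4 117.6] rot [3.141 0.    2.001] axis [627.2 -58.1] under 108.1 hyaw -1.141 F [-0.2  0.7 -5.6] M [ 0.59  0.42 -0.11] 19.45938598028653
```

Emit:
{"op": "move_arm", "data": {"dp": [[0,0,2],[0,0,1.5],[0,0,1],[0,0,0]], "rotation": [[0,0,0],[0,0,0],[0,0,0],[0,0,0]], "hand": [0,0,0,0]}}

```text
clock: 10.72
eef_pos: [583.8, 36.4, 121.9]
eef_rot: [3.141, -0.0, 2.001]
wrist_force: [-1.0, 1.3, -6.8]
finger_gap: 19.5
finger_force: 60.0
```

```bash
python3 q.py
```

```text
t 10.72 tcp [583.8  36.4 121.9] rot [ 3.141 -0.     2.001] axis [627.1 -58.1] under 112.4 hyaw -1.141 F [-1.   1.3 -6.8] M [ 0.8   0.43 -0.07] 19.48547414345714
```

The lugs are fully in (underside ≈112). Now I twist counter-clockwise.

```bash
python3 rot.py -1.141 0.9 15
```

```text
[-5.6, -2.8] 0.06
[-5.4, -3.1] 0.06
[-5.2, -3.4] 0.06
[-5.0, -3.7] 0.06
[-4.8, -4.0] 0.06
[-4.5, -4.3] 0.06
[-4.3, -4.6] 0.06
[-4.0, -4.8] 0.06
[-3.7, -5.0] 0.06
[-3.4, -5.2] 0.06
[-3.1, -5.4] 0.06
[-2.7, -5.6] 0.06
[-2.4, -5.8] 0.06
[-2.0, -5.9] 0.06
[-1.7, -6.0] 0.06
```

Emit:
{"op": "move_arm", "data": {"dp": [[-5.6,-2.8,0],[-5.4,-3.1,0],[-5.2,-3.4,0],[-5.0,-3.7,0],[0,0,0]], "rotation": [[0,0,0.06],[0,0,0.06],[0,0,0.06],[0,0,0.06],[0,0,0]], "hand": [0,0,0,0,0]}}

```text
clock: 11.35
eef_pos: [562.5, 23.4, 122.2]
eef_rot: [3.141, 0.0, 2.24]
wrist_force: [-1.5, 3.2, -3.8]
finger_gap: 19.3
finger_force: 60.0
```

```bash
python3 q.py
```

```text
t 11.35 tcp [562.5  23.4 122.2] rot [3.141 0.    2.24 ] axis [627.1 -58.1] under 112.7 hyaw -0.901 F [-1.5  3.2 -3.8] M [1.   0.57 0.09] 19.3234917824138
```

Emit:
{"op": "move_arm", "data": {"dp": [[-4.8,-4.0,0],[-4.5,-4.3,0],[-4.3,-4.6,0],[-4.0,-4.8,0],[0,0,0]], "rotation": [[0,0,0.06],[0,0,0.06],[0,0,0.06],[0,0,0.06],[0,0,0]], "hand": [0,0,0,0,0]}}

```text
clock: 11.98
eef_pos: [544.3, 6.6, 121.8]
eef_rot: [3.141, -0.002, 2.48]
wrist_force: [-6.9, 10.4, -3.4]
finger_gap: 19.7
finger_force: 60.1
```

```bash
python3 q.py
```

```text
t 11.97 tcp [544.3   6.6 121.8] rot [ 3.141e+00 -2.000e-03  2.480e+00] axis [626.3 -57.3] under 112.3 hyaw -0.662 F [-6.9 10.4 -3.4] M [ 1.85  1.45 -0.36] 19.661358649865225
```

There is a radial push of 12 N, so I relieve it by shifting outward a little, then go on.

Emit:
{"op": "move_arm", "data": {"dp": [[-2,1.5,0],[-3.7,-5.0,0],[-3.6,-5.2,0],[0,0,0]], "rotation": [[0,0,0],[0,0,0.06],[0,0,0.06],[0,0,0]], "hand": [0,0,0,0]}}

```text
clock: 12.48
eef_pos: [537.5, -4.1, 122.9]
eef_rot: [3.141, 0.006, 2.601]
wrist_force: [10.6, -10.6, -5.0]
finger_gap: 19.7
finger_force: 60.0
```

```bash
python3 q.py
```

```text
t 12.47 tcp [537.5  -4.1 122.9] rot [3.141 0.006 2.601] axis [626.7 -57.7] under 113.4 hyaw -0.541 F [ 10.6 -10.6  -5. ] M [-1.34 -1.34 -0.13] 19.672893434705713
```

Emit:
{"op": "move_arm", "data": {"dp": [[1.1,-0.7,0],[-3.1,-5.4,0],[-2.7,-5.6,0],[0,0,0]], "rotation": [[0,0,0],[0,0,0.06],[0,0,0.06],[0,0,0]], "hand": [0,0,0,0]}}

```text
clock: 12.98
eef_pos: [532.2, -15.3, 122.6]
eef_rot: [3.141, 0.003, 2.721]
wrist_force: [6.5, 0.2, -4.8]
finger_gap: 20.0
finger_force: 60.1
```

```bash
python3 q.py
```

```text
t 12.97 tcp [532.2 -15.3 122.6] rot [3.141e+00 3.000e-03 2.721e+00] axis [627.1 -57.8] under 113.1 hyaw -0.421 F [ 6.5  0.2 -4.8] M [ 0.28 -0.64  0.37] 19.989396103422575
```

Emit:
{"op": "move_arm", "data": {"dp": [[-2.0,-6.0,0],[-2.0,-5.9,0],[0,0,0]], "rotation": [[0,0,0.06],[0,0,0.06],[0,0,0]], "hand": [0,0,0]}}

```text
clock: 13.35
eef_pos: [528.0, -27.0, 122.6]
eef_rot: [3.142, 0.003, 2.84]
wrist_force: [5.4, 0.1, -3.6]
finger_gap: 19.5
finger_force: 60.0
```

```bash
python3 q.py;python3 rot.py -0.301 0.4 10
```

```text
t 13.35 tcp [528.  -27.  122.6] rot [3.142e+00 3.000e-03 2.840e+00] axis [627.3 -58. ] under 113.1 hyaw -0.302 F [ 5.4  0.1 -3.6] M [ 0.26 -0.64  0.21] 19.539785884861093
[-1.2, -4.0] 0.04
[-1.0, -4.0] 0.04
[-0.8, -4.1] 0.04
[-0.7, -4.1] 0.04
[-0.5, -4.1] 0.04
[-0.3, -4.1] 0.04
[-0.2, -4.2] 0.04
[-0.0, -4.2] 0.04
[0.2, -4.2] 0.04
[0.3, -4.1] 0.04
```

Emit:
{"op": "move_arm", "data": {"dp": [[-1.2,-4.0,0],[-1.0,-4.0,0],[-0.8,-4.1,0],[0,0,0]], "rotation": [[0,0,0.04],[0,0,0.04],[0,0,0.04],[0,0,0]], "hand": [0,0,0,0]}}

```text
clock: 13.85
eef_pos: [525.2, -38.9, 122.6]
eef_rot: [-3.141, 0.003, 2.959]
wrist_force: [6.6, 1.2, -3.4]
finger_gap: 19.6
finger_force: 60.0
```

```bash
python3 q.py
```

```text
t 13.85 tcp [525.2 -38.9 122.6] rot [-3.141e+00  3.000e-03  2.959e+00] axis [627.5 -57.8] under 113.1 hyaw -0.182 F [ 6.6  1.2 -3.4] M [ 0.43 -0.78  0.18] 19.64143889018651
```

Emit:
{"op": "move_arm", "data": {"dp": [[-0.5,-4.1,0],[-0.3,-4.1,0],[0,0,0]], "rotation": [[0,0,0.04],[0,0,0.04],[0,0,0]], "hand": [0,0,0]}}

```text
clock: 14.22
eef_pos: [524.1, -47.0, 122.5]
eef_rot: [-3.141, 0.002, 3.039]
wrist_force: [5.3, 2.0, -1.9]
finger_gap: 19.3
finger_force: 60.0
```

```bash
python3 q.py
```

```text
t 14.22 tcp [524.1 -47.  122.5] rot [-3.141e+00  2.000e-03  3.039e+00] axis [627.6 -57.7] under 113.0 hyaw -0.103 F [ 5.3  2.  -1.9] M [ 0.39 -0.63  0.12] 19.274266449399462
```

Emit:
{"op": "move_arm", "data": {"dp": [[-0.2,-4.1,0],[0,-4.1,0],[0,0,0]], "rotation": [[0,0,0.04],[0,0,0.04],[0,0,0]], "hand": [0,0,0]}}

```text
clock: 14.6
eef_pos: [523.6, -55.1, 122.3]
eef_rot: [-3.141, 0.002, 3.119]
wrist_force: [4.8, 2.6, -3.0]
finger_gap: 19.9
finger_force: 60.0
```

```bash
python3 q.py
```

```text
t 14.6 tcp [523.6 -55.1 122.3] rot [-3.141e+00  2.000e-03  3.119e+00] axis [627.6 -57.5] under 112.8 hyaw -0.023 F [ 4.8  2.6 -3. ] M [ 0.41 -0.55  0.17] 19.930847743865986
```

Emit:
{"op": "move_arm", "data": {"dp": [[0.2,-4.1,0],[0.3,-4.1,0],[0,0,0]], "rotation": [[0,0,0.04],[0,0,0.04],[0,0,0]], "hand": [0,0,0]}}

```text
clock: 14.98
eef_pos: [523.8, -63.3, 122.0]
eef_rot: [-3.141, 0.001, -3.085]
wrist_force: [3.9, 2.5, -2.7]
finger_gap: 20.1
finger_force: 60.0
```

```bash
python3 q.py;python3 - <<'E'
from cell import camera
import cv2,numpy as np
a=camera("scene");b=camera("side")
o=np.zeros((600,800,3),np.uint8)
o[:,:395]=cv2.resize(b["image"][170:250,225:278],(395,600),interpolation=3)
o[:480,400:]=cv2.resize(a["image"][175:235,220:270],(400,480),interpolation=3)
cv2.imwrite("pics/g5.png",o[:,:,::-1])
E
```

```text
t 14.97 tcp [523.8 -63.3 122. ] rot [-3.141e+00  1.000e-03 -3.085e+00] axis [627.6 -57.4] under 112.5 hyaw 0.057 F [ 3.9  2.5 -2.7] M [ 0.48 -0.43  0.15] 20.05697272445361
```

View pics/g5.png

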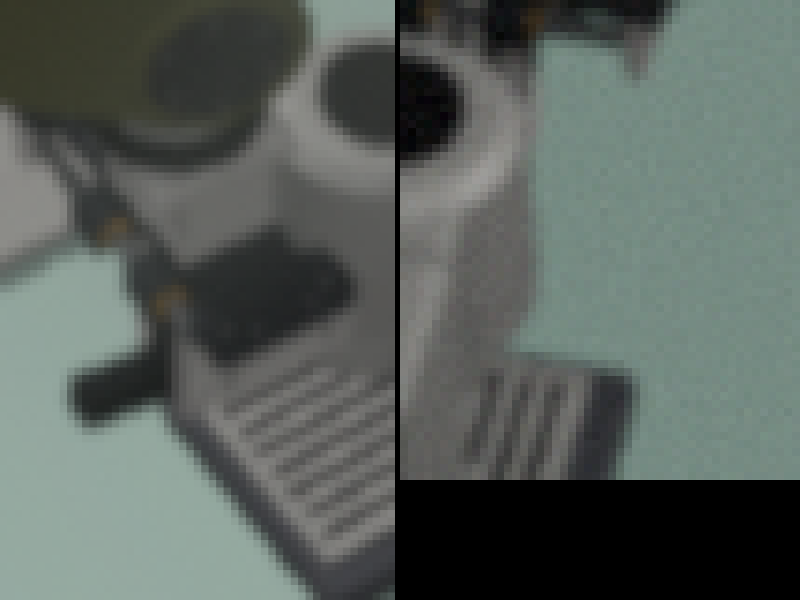

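The handle (70–165, 400 in the crop) is in the fingers and now roughly in line with the brewer. I continue to the stop.

Emit:
{"op": "move_arm", "data": {"dp": [[0.3,-4.1,0],[0.5,-4.1,0],[0,0,0]], "rotation": [[0,0,0.04],[0,0,0.04],[0,0,0]], "hand": [0,0,0]}}

```text
clock: 15.45
eef_pos: [524.6, -71.3, 122.0]
eef_rot: [3.142, 0.001, -3.003]
wrist_force: [4.4, 4.4, -3.2]
finger_gap: 19.5
finger_force: 60.0
```

```bash
python3 q.py
```

```text
t 15.45 tcp [524.6 -71.3 122. ] rot [ 3.142e+00  1.000e-03 -3.003e+00] axis [627.6 -57. ] under 112.5 hyaw 0.138 F [ 4.4  4.4 -3.2] M [ 0.63 -0.56  0.19] 19.49618709660392
```

Emit:
{"op": "move_arm", "data": {"dp": [[0.6,-4.1,0],[0.8,-4.1,0],[0,0,0]], "rotation": [[0,0,0.04],[0,0,0.04],[0,0,0]], "hand": [0,0,0]}}

```text
clock: 15.82
eef_pos: [526.1, -79.4, 122.0]
eef_rot: [3.141, 0.001, -2.923]
wrist_force: [6.0, 4.4, -2.8]
finger_gap: 19.5
finger_force: 60.0
```

```bash
python3 q.py
```

```text
t 15.82 tcp [526.1 -79.4 122. ] rot [ 3.141e+00  1.000e-03 -2.923e+00] axis [627.6 -56.8] under 112.5 hyaw 0.218 F [ 6.   4.4 -2.8] M [ 0.81 -0.69  0.23] 19.460651596420096
```

Handle rotation has passed the expected stop, so I check for a tilt: has the handle pitched in the grip?

```bash
python3 - <<'E'
from cell import manip,camera
from h import *
import pickle
s=manip.read_state();w=wcam(s,camera("wrist"));a=camera("scene");b=camera("side");pickle.dump((s,w,a,b),open("d4.pkl","wb"))
# picture g5 pose: axis 627.6,-57.4 yaw .057
for lab,A,y in(("g5",(627.6,-57.4),.057),("now",(627.6,-56.8),.218)):
  for ti in(0,.1,.19):
    e=[]
    for r in(158,118):
        X=np.r_[np.array(A)-r*np.r_[np.cos(y),np.sin(y)],141+(r-104)*np.sin(ti)];e.append(np.round(proj(b,X),1))
        if r==158:e.append(np.round(proj(w,X+[0,0,10]),1))
    print(lab,ti,[(q).tolist() for q in e], "crop",(e[0]-[225,170])*7.47)
p=w["image"].max(2);m=(p<50).astype(np.uint8);k,l,st,ce=cv2.connectedComponentsWithStats(m);print([x.tolist() for x in st[1:] if x[4]>200])
d2=pickle.load(open("d2.pkl","rb"))[1]["image"]
for im in(d2,w["image"]): print(im[100:270:6,250].max(1))
cv2.imwrite("pics/g6.png",np.hstack([cv2.resize(b["image"][180:250,215:285],(400,400),interpolation=3),cv2.resize(w["image"],None,fx=.75,fy=.75)[:,56:].repeat(1,0) if 0 else cv2.resize(w["image"][:, 60:444],(400,400))])[:,:,::-1])
E
```

```text
g5 0 [[234.6, 224.9], [307.5, 153.2], [245.1, 219.8]] crop [ 71.712 410.103]
g5 0.1 [[234.5, 223.9], [309.6, 154.8], [245.1, 219.5]] crop [ 70.965 402.633]
g5 0.19 [[234.5, 223.0], [311.6, 156.4], [245.1, 219.3]] crop [ 70.965 395.91 ]
now 0 [[239.1, 229.8], [251.1, 148.8], [248.4, 223.3]] crop [105.327 446.706]
now 0.1 [[239.0, 228.8], [251.2, 150.3], [248.4, 223.0]] crop [104.58  439.236]
now 0.19 [[239.0, 227.9], [251.2, 151.8], [248.4, 222.8]] crop [104.58  432.513]
[[204, 148, 92, 161, 7535], [291, 259, 221, 125, 7450], [0, 270, 208, 114, 8269]]
[183 181 185 188 190 193 191 189 188  28  40  42  41  42  41  40  42  43
  41  41  42  42  42  42  34  31  33  33  32]
[193 193 194 193 193 194 195 194  58  28  36  37  39  36  36  39  37  28
  29  32  29  30  31  39  36  29  30  29  28]
```

View pics/g6.png

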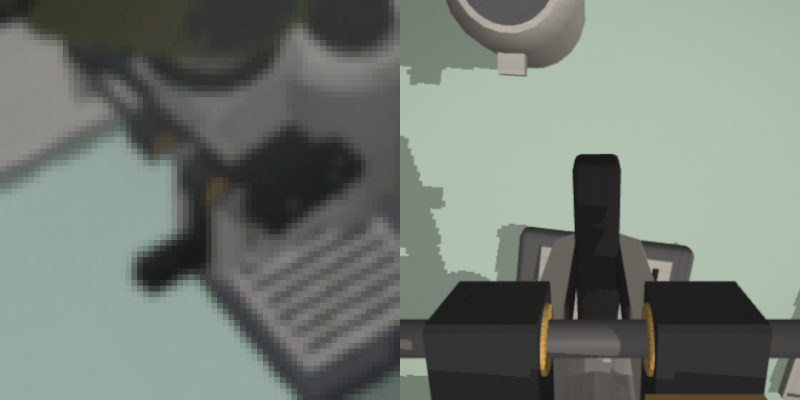

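```bash
python3 - <<'E'
import pickle
from h import *
for n in("d2","d3","d4"):
    w=pickle.load(open(n+".pkl","rb"))[1];g=w["image"].max(2).astype(float)
    o=[]
    for r in(160,170,180,190,200,210,220):
        x=g[r,200:300];t=75
        L=np.argmax(x<t);R=99-np.argmax(x[::-1]<t)
        l=L-1+(x[L-1]-t)/(x[L-1]-x[L]);rr=R+(t-x[R])/(x[R+1]-x[R]) if R<99 else 99
        o.append(round(rr-l,2))
    c=g[:,240:260].mean(1);print(n,o,"top edge",100+np.argmax(c[100:]<75),c[144:156].round())
E
```

```text
d2 [np.float64(42.52), np.float64(43.14), np.float64(42.38), np.float64(42.06), np.float64(41.77), np.float64(41.29), np.float64(41.27)] top edge 150 [185. 186. 185. 186. 186. 161.  42.  25.  25.  26.  29.  33.]
d3 [np.float64(43.37), np.float64(42.82), np.float64(42.85), np.float64(42.28), np.float64(41.96), np.float64(41.67), np.float64(41.36)] top edge 150 [167. 167. 167. 168. 169. 148.  50.  32.  32.  33.  34.  38.]
d4 [np.float64(43.95), np.float64(44.97), np.float64(44.03), np.float64(43.76), np.float64(43.33), np.float64(42.3), np.float64(69.64)] top edge 148 [194. 194. 194. 168.  45.  27.  27.  27.  27.  26.  28.  27.]
```

The wrist view shows the handle end 6 mm nearer the camera than before, so the holder has pitched about 0.13 rad in the grip and the lugs never went through. I'll back down carefully, level the cup on the brewer's base plate, regrip closer to the cup and probe with less force.

Emit:
{"op": "move_arm", "data": {"dp": [[-0.6,1,-3],[0,0,-4],[0,0,-4],[0,0,0]], "rotation": [[0,0,0],[0,0,0],[0,0,0],[0,0,0]], "hand": [0,0,0,0]}}

```text
clock: 16.48
eef_pos: [524.6, -78.8, 110.2]
eef_rot: [3.141, -0.002, -2.923]
wrist_force: [0.6, -0.2, -2.3]
finger_gap: 19.5
finger_force: 60.0
```

```bash
python3 q.py
```

```text
t 16.48 tcp [524.6 -78.8 110.2] rot [ 3.141e+00 -2.000e-03 -2.923e+00] axis [626.1 -56.2] under 100.7 hyaw 0.219 F [ 0.6 -0.2 -2.3] M [-0.03  0.25 -0.04] 19.528509127353537
```

It is free (only the weight is felt), so it was not engaged. I set it down on the base plate, which levels it.

Emit:
{"op": "move_arm", "data": {"dp": [[0,0,-12],[0,0,-12],[0,0,-12],[0,0,-12],[0,0,-8],[0,0,-5],[0,0,-5],[0,0,-4],[0,0,-3],[0,0,0]], "rotation": [[0,0,0],[0,0,0],[0,0,0],[0,0,0],[0,0,0],[0,0,0],[0,0,0],[0,0,0],[0,0,0],[0,0,0]], "hand": [0,0,0,0,0,0,0,0,0,0]}}

```text
clock: 17.73
eef_pos: [525.5, -79.0, 38.5]
eef_rot: [-3.141, 0.001, -2.923]
wrist_force: [-5.9, -1.5, 5.6]
finger_gap: 19.6
finger_force: 60.0
```

```bash
python3 q.py
```

```text
t 17.73 tcp [525.5 -79.   38.5] rot [-3.141e+00  1.000e-03 -2.923e+00] axis [627.  -56.4] under 29.0 hyaw 0.219 F [-5.9 -1.5  5.6] M [-0.03  0.39  0.04] 19.586388472734704
```

Emit:
{"op": "move_arm", "data": {"dp": [[0,0,-2.5],[0,0,0],[0,0,0],[0,0,0],[6.8,1.5,0],[0,0,0],[0,0,0],[0,0,0],[0,0,0]], "rotation": [[0,0,0],[0,0,0],[0,0,0],[0,0,0],[0,0,0],[0,0,0],[0,0,0],[0,0,0],[0,0,0]], "hand": [0,0,0.35,0.35,0.35,0.35,0,0,0], "newtons": 60}}

```text
clock: 18.85
eef_pos: [531.8, -77.2, 35.3]
eef_rot: [3.142, -0.0, -2.922]
wrist_force: [0.9, -0.4, -0.5]
finger_gap: 19.7
finger_force: 60.0
```

```bash
python3 q.py; python3 - <<'E'
from cell import manip,camera
from h import *
import pickle
s=manip.read_state();w=wcam(s,camera("wrist"));b=camera("side");pickle.dump((s,w,b),open("d5.pkl","wb"))
g=w["image"].max(2).astype(float);o=[]
for r in(160,170,180,190,200,210):
    x=g[r,200:300];t=75;L=np.argmax(x<t);R=99-np.argmax(x[::-1]<t)
    o.append(round(R+(t-x[R])/(x[R+1]-x[R])-(L-1+(x[L-1]-t)/(x[L-1]-x[L])),2))
c=g[:,240:260].mean(1);print(o,100+np.argmax(c[100:]<75))
E
```

```text
t 18.85 tcp [531.8 -77.2  35.3] rot [ 3.142 -0.    -2.922] axis [633.3 -54.6] under 25.8 hyaw 0.219 F [ 0.9 -0.4 -0.5] M [ 0.   -0.03 -0.05] 19.661588668349744
[np.float64(42.01), np.float64(41.22), np.float64(41.1), np.float64(40.84), np.float64(40.53), np.float64(40.37)] 130
```

The holder is level and regripped, now about 95.5 mm from the axis. I lift it and turn to about 44° clockwise (the unexplored side) while still below the head.

```bash
sed -i 's/104/95.5/;s/-9.5,1/-9.3,1/' q.py; sed -i 's/r=104/r=95.5/' rot.py; python3 q.py; python3 rot.py 0.219 -0.91 7
```

```text
t 18.95 tcp [531.8 -77.2  35.3] rot [ 3.142 -0.    -2.922] axis [625.  -56.5] under 26.0 hyaw 0.219 F [ 0.5  0.1 -1.2] M [-0.01  0.04 -0.01] 19.73519121214394
[-1.9, 12.3] -0.13
[-0.3, 12.4] -0.13
[1.3, 12.3] -0.13
[2.9, 12.1] -0.13
[4.4, 11.6] -0.13
[5.9, 10.9] -0.13
[7.3, 10.1] -0.13
```

Emit:
{"op": "move_arm", "data": {"dp": [[2,-1.5,10],[-1.9,12.3,10],[-0.3,12.4,10],[1.3,12.3,8],[2.9,12.1,6],[4.4,11.6,4],[5.9,10.9,2],[7.3,10.1,2],[0,0,4],[0,0,0]], "rotation": [[0,0,0],[0,0,-0.13],[0,0,-0.13],[0,0,-0.13],[0,0,-0.13],[0,0,-0.13],[0,0,-0.13],[0,0,-0.13],[0,0,0],[0,0,0]], "hand": [0,0,0,0,0,0,0,0,0,0]}}

```text
clock: 20.2
eef_pos: [553.4, 2.6, 91.8]
eef_rot: [3.141, 0.0, 2.454]
wrist_force: [0.2, -0.4, -3.2]
finger_gap: 19.3
finger_force: 60.0
```

```bash
python3 q.py
```

```text
t 20.2 tcp [553.4   2.6  91.8] rot [3.141 0.    2.454] axis [627.2 -58. ] under 82.5 hyaw -0.688 F [ 0.2 -0.4 -3.2] M [0.11 0.22 0.  ] 19.265992252255565
```

Raise to just short of contact, then probe in 1 mm steps.

Emit:
{"op": "move_arm", "data": {"dp": [[0,0,4],[0,0,3],[0,0,3],[0,0,1],[0,0,0]], "rotation": [[0,0,0],[0,0,0],[0,0,0],[0,0,0],[0,0,0]], "hand": [0,0,0,0,0]}}

```text
clock: 20.82
eef_pos: [553.5, 3.0, 102.4]
eef_rot: [3.142, 0.0, 2.451]
wrist_force: [-0.6, -0.1, -2.7]
finger_gap: 19.6
finger_force: 60.0
```

Emit:
{"op": "move_arm", "data": {"dp": [[0,0,1],[0,0,0]], "rotation": [[0,0,0],[0,0,0]], "hand": [0,0]}}

```text
clock: 21.08
eef_pos: [553.5, 3.0, 103.4]
eef_rot: [-3.142, 0.0, 2.451]
wrist_force: [0.0, 0.8, -2.3]
finger_gap: 19.5
finger_force: 60.0
```

```bash
python3 q.py
```

```text
t 21.07 tcp [553.5   3.  103.4] rot [-3.142  0.     2.451] axis [627.1 -57.9] under 94.1 hyaw -0.691 F [ 0.   0.8 -2.3] M [ 0.14  0.19 -0.03] 19.505529255718855
```

Emit:
{"op": "move_arm", "data": {"dp": [[0,0,1],[0,0,0]], "rotation": [[0,0,0],[0,0,0]], "hand": [0,0]}}

```text
clock: 21.32
eef_pos: [553.5, 3.0, 104.4]
eef_rot: [3.141, 0.0, 2.451]
wrist_force: [0.2, 0.7, -2.8]
finger_gap: 19.5
finger_force: 60.0
```

Emit:
{"op": "move_arm", "data": {"dp": [[0,0,0.6],[0,0,0]], "rotation": [[0,0,0],[0,0,0]], "hand": [0,0]}}

```text
clock: 21.58
eef_pos: [553.5, 3.0, 105.0]
eef_rot: [3.142, 0.0, 2.451]
wrist_force: [-0.7, -0.2, -2.6]
finger_gap: 19.5
finger_force: 60.0
```

No contact at underside 95.7, so this looks like the notch.

Emit:
{"op": "move_arm", "data": {"dp": [[0,0,1],[0,0,1],[0,0,0]], "rotation": [[0,0,0],[0,0,0],[0,0,0]], "hand": [0,0,0]}}

```text
clock: 21.95
eef_pos: [553.5, 3.0, 107.0]
eef_rot: [-3.142, -0.0, 2.451]
wrist_force: [-0.7, 0.8, -3.0]
finger_gap: 19.4
finger_force: 60.0
```

```bash
python3 q.py
```

```text
t 21.95 tcp [553.5   3.  107. ] rot [-3.142 -0.     2.451] axis [627.1 -57.9] under 97.7 hyaw -0.691 F [-0.7  0.8 -3. ] M [ 0.13  0.3  -0.08] 19.35125732318952
```

Emit:
{"op": "move_arm", "data": {"dp": [[0,0,2],[0,0,2],[0,0,2],[0,0,0]], "rotation": [[0,0,0],[0,0,0],[0,0,0],[0,0,0]], "hand": [0,0,0,0]}}

```text
clock: 22.45
eef_pos: [553.1, 3.2, 112.7]
eef_rot: [-3.141, -0.001, 2.451]
wrist_force: [-4.0, 2.4, -6.7]
finger_gap: 19.4
finger_force: 60.0
```

Emit:
{"op": "move_arm", "data": {"dp": [[0,0,2],[0,0,2],[0,0,2],[0,0,0]], "rotation": [[0,0,0],[0,0,0],[0,0,0],[0,0,0]], "hand": [0,0,0,0]}}

```text
clock: 22.95
eef_pos: [553.1, 3.3, 118.9]
eef_rot: [-3.141, -0.001, 2.451]
wrist_force: [-4.4, 4.0, -7.1]
finger_gap: 19.6
finger_force: 60.0
```

```bash
python3 q.py
```

```text
t 22.95 tcp [553.1   3.3 118.9] rot [-3.141e+00 -1.000e-03  2.451e+00] axis [626.7 -57.6] under 109.6 hyaw -0.691 F [-4.4  4.  -7.1] M [ 1.21  1.3  -0.14] 19.645228971594168
```

```bash
cat > tilt.py <<'E'
from cell import manip,camera
from h import *
import pickle
s=manip.read_state();w=wcam(s,camera("wrist"));b=camera("side");pickle.dump((s,w,b),open("dl.pkl","wb"))
def f(w):
    g=w["image"].max(2).astype(float);o=[]
    for r in range(145,215,10):
        x=g[r,200:300];t=75;L=np.argmax(x<t);R=99-np.argmax(x[::-1]<t)
        o.append(round(float(R+(t-x[R])/(x[min(R+1,99)]-x[R]+1e-9)-(L-1+(x[L-1]-t)/(x[L-1]-x[L]))),1))
    c=g[:,240:260].mean(1);return o,100+np.argmax(c[100:]<75)
if __name__=="__main__":
    print("level",f(pickle.load(open("d5.pkl","rb"))[1]));print("now",f(w))
E
python3 tilt.py
```

```text
level ([42.2, 42.2, 41.7, 41.2, 40.8, 40.8, 40.5], np.int64(130))
now ([43.1, 43.0, 42.8, 42.2, 41.8, 41.5, 46.4], np.int64(128))
```

Wrist-measured handle width suggests about 0.06 rad of slip, with a radial side load pointing outward. I lower slightly, relieve the side load and tilt the tool to relevel the cup.

Emit:
{"op": "move_arm", "data": {"dp": [[0,0,-3],[-0.4,0.3,-3],[0,0,0]], "rotation": [[0,0,0],[0,0,0],[0,0,0]], "hand": [0,0,0]}}

```text
clock: 23.42
eef_pos: [553.4, 3.1, 113.2]
eef_rot: [3.141, 0.001, 2.451]
wrist_force: [-1.2, -0.2, -4.5]
finger_gap: 19.6
finger_force: 60.0
```

```bash
python3 q.py
```

```text
t 23.43 tcp [553.4   3.1 113.2] rot [3.141e+00 1.000e-03 2.451e+00] axis [627.  -57.8] under 103.9 hyaw -0.691 F [-1.2 -0.2 -4.5] M [ 0.22  0.43 -0.04] 19.57192360023187
```

Emit:
{"op": "move_arm", "data": {"dp": [[0,0,0],[0,0,0],[0,0,0]], "rotation": [[-0.017,-0.02,0],[-0.018,-0.022,0],[0,0,0]], "hand": [0,0,0]}}

```text
clock: 23.8
eef_pos: [553.0, 3.5, 113.3]
eef_rot: [3.142, 0.056, 2.451]
wrist_force: [0.4, -0.2, -3.2]
finger_gap: 19.5
finger_force: 60.0
```

```bash
python3 q.py
```

```text
t 23.8 tcp [553.    3.5 113.3] rot [3.142 0.056 2.451] axis [626.7 -57.3] under 104.0 hyaw -0.69 F [ 0.4 -0.2 -3.2] M [ 0.19  0.22 -0.05] 19.539265348641738
```

Emit:
{"op": "move_arm", "data": {"dp": [[0,0,1],[0,0,1],[0,0,0]], "rotation": [[0,0,0],[0,0,0],[0,0,0]], "hand": [0,0,0]}}

```text
clock: 24.18
eef_pos: [553.2, 3.2, 115.1]
eef_rot: [-3.142, 0.055, 2.451]
wrist_force: [-0.2, 0.4, -4.0]
finger_gap: 19.4
finger_force: 60.0
```

```bash
python3 q.py
```

```text
t 24.18 tcp [553.2   3.2 115.1] rot [-3.142  0.055  2.451] axis [626.8 -57.7] under 105.8 hyaw -0.691 F [-0.2  0.4 -4. ] M [ 0.21  0.23 -0.01] 19.40466335737928
```

Emit:
{"op": "move_arm", "data": {"dp": [[0,0,1],[0,0,1],[0,0,0]], "rotation": [[0,0,0],[0,0,0],[0,0,0]], "hand": [0,0,0]}}

```text
clock: 24.55
eef_pos: [553.1, 3.2, 117.0]
eef_rot: [-3.141, 0.055, 2.451]
wrist_force: [-0.1, -0.2, -3.8]
finger_gap: 19.7
finger_force: 60.0
```

```bash
python3 q.py; python3 tilt.py
```

```text
t 24.55 tcp [553.1   3.2 117. ] rot [-3.141  0.055  2.451] axis [626.7 -57.6] under 107.7 hyaw -0.691 F [-0.1 -0.2 -3.8] M [0.17 0.29 0.01] 19.70628553697974
level ([42.2, 42.2, 41.7, 41.2, 40.8, 40.8, 40.5], np.int64(130))
now ([43.3, 42.8, 42.7, 42.1, 41.4, 43.0, 45.4], np.int64(128))
```

It rises freely now. I go on to about 112.

Emit:
{"op": "move_arm", "data": {"dp": [[0,0,1.2],[0,0,1.2],[0,0,0]], "rotation": [[0,0,0],[0,0,0],[0,0,0]], "hand": [0,0,0]}}

```text
clock: 25.02
eef_pos: [553.1, 3.3, 119.5]
eef_rot: [-3.142, 0.055, 2.451]
wrist_force: [-0.1, -0.5, -3.2]
finger_gap: 19.6
finger_force: 60.0
```

```bash
python3 q.py
```

```text
t 25.02 tcp [553.1   3.3 119.5] rot [-3.142  0.055  2.451] axis [626.7 -57.6] under 110.2 hyaw -0.691 F [-0.1 -0.5 -3.2] M [ 0.2   0.26 -0.01] 19.56817018226226
```

Emit:
{"op": "move_arm", "data": {"dp": [[0,0,1],[0,0,0]], "rotation": [[0,0,0],[0,0,0]], "hand": [0,0]}}

```text
clock: 25.28
eef_pos: [553.1, 3.2, 120.4]
eef_rot: [-3.141, 0.055, 2.451]
wrist_force: [1.0, -0.8, -2.3]
finger_gap: 19.6
finger_force: 60.0
```

```bash
python3 q.py
```

```text
t 25.27 tcp [553.1   3.2 120.4] rot [-3.141  0.055  2.451] axis [626.7 -57.6] under 111.1 hyaw -0.691 F [ 1.  -0.8 -2.3] M [0.17 0.3  0.03] 19.568579026093623
```

Emit:
{"op": "move_arm", "data": {"dp": [[0,0,1],[0,0,0]], "rotation": [[0,0,0],[0,0,0]], "hand": [0,0]}}

```text
clock: 25.52
eef_pos: [553.1, 3.2, 121.4]
eef_rot: [-3.141, 0.055, 2.451]
wrist_force: [1.5, -0.3, -3.9]
finger_gap: 19.6
finger_force: 60.0
```

```bash
python3 q.py; python3 rot.py -0.691 0.96 16
```

```text
t 25.52 tcp [553.1   3.2 121.4] rot [-3.141  0.055  2.451] axis [626.7 -57.6] under 112.1 hyaw -0.691 F [ 1.5 -0.3 -3.9] M [0.17 0.28 0.02] 19.607321736863213
[-3.5, -4.5] 0.06
[-3.2, -4.7] 0.06
[-3.0, -4.9] 0.06
[-2.7, -5.1] 0.06
[-2.3, -5.2] 0.06
[-2.0, -5.4] 0.06
[-1.7, -5.5] 0.06
[-1.4, -5.6] 0.06
[-1.0, -5.6] 0.06
[-0.7, -5.7] 0.06
[-0.3, -5.7] 0.06
[-0.0, -5.7] 0.06
[0.3, -5.7] 0.06
[0.7, -5.7] 0.06
[1.0, -5.6] 0.06
[1.4, -5.6] 0.06
```

Emit:
{"op": "move_arm", "data": {"dp": [[-3.5,-4.5,0],[-3.2,-4.7,0],[0,0,0]], "rotation": [[0,0,0.06],[0,0,0.06],[0,0,0]], "hand": [0,0,0]}}

```text
clock: 25.9
eef_pos: [546.3, -6.1, 121.4]
eef_rot: [-3.141, 0.055, 2.57]
wrist_force: [1.0, -0.0, -4.3]
finger_gap: 19.5
finger_force: 60.0
```

```bash
python3 q.py
```

```text
t 25.9 tcp [546.3  -6.1 121.4] rot [-3.141  0.055  2.57 ] axis [626.6 -57.8] under 112.1 hyaw -0.572 F [ 1.  -0.  -4.3] M [0.2  0.31 0.02] 19.461333289177222
```

Emit:
{"op": "move_arm", "data": {"dp": [[-3.0,-4.9,0],[-2.7,-5.1,0],[-2.3,-5.2,0],[0,0,0]], "rotation": [[0,0,0.06],[0,0,0.06],[0,0,0.06],[0,0,0]], "hand": [0,0,0,0]}}

```text
clock: 26.4
eef_pos: [538.4, -21.2, 121.4]
eef_rot: [-3.141, 0.055, 2.749]
wrist_force: [0.1, 0.5, -2.8]
finger_gap: 20.1
finger_force: 60.0
```

```bash
python3 q.py
```

```text
t 26.4 tcp [538.4 -21.2 121.4] rot [-3.141  0.055  2.749] axis [626.6 -57.8] under 112.1 hyaw -0.393 F [ 0.1  0.5 -2.8] M [0.1  0.28 0.01] 20.06635358833338
```

Emit:
{"op": "move_arm", "data": {"dp": [[-2.0,-5.4,0],[-1.7,-5.5,0],[-1.4,-5.6,0],[0,0,0]], "rotation": [[0,0,0.06],[0,0,0.06],[0,0,0.06],[0,0,0]], "hand": [0,0,0,0]}}

```text
clock: 26.9
eef_pos: [533.5, -37.6, 121.5]
eef_rot: [-3.142, 0.055, 2.928]
wrist_force: [0.8, 0.5, -1.5]
finger_gap: 19.7
finger_force: 60.0
```

```bash
python3 q.py
```

```text
t 26.9 tcp [533.5 -37.6 121.5] rot [-3.142  0.055  2.928] axis [626.8 -57.8] under 112.2 hyaw -0.213 F [ 0.8  0.5 -1.5] M [0.13 0.22 0.01] 19.70221698323117
```

Emit:
{"op": "move_arm", "data": {"dp": [[-1.0,-5.6,0],[-0.7,-5.7,0],[-0.3,-5.7,0],[0,0,0]], "rotation": [[0,0,0.06],[0,0,0.06],[0,0,0.06],[0,0,0]], "hand": [0,0,0,0]}}

```text
clock: 27.4
eef_pos: [531.9, -54.2, 122.0]
eef_rot: [3.142, 0.056, 3.108]
wrist_force: [0.0, 4.7, 3.1]
finger_gap: 19.5
finger_force: 60.0
```

```bash
python3 q.py
```

```text
t 27.4 tcp [531.9 -54.2 122. ] rot [3.142 0.056 3.108] axis [627.3 -57.4] under 112.7 hyaw -0.033 F [0.  4.7 3.1] M [ 0.71 -0.09  0.29] 19.4873592364265
```

The ledges are lifting the cup and there is resistance to the twist, so it is engaged. I follow it with a small lift.

Emit:
{"op": "move_arm", "data": {"dp": [[0,0,0.8],[0,-5.7,0.2],[0.3,-5.7,0.2],[0,0,0]], "rotation": [[0,0,0],[0,0,0.06],[0,0,0.06],[0,0,0]], "hand": [0,0,0,0]}}

```text
clock: 27.9
eef_pos: [531.8, -66.0, 122.8]
eef_rot: [-3.141, 0.055, -3.054]
wrist_force: [0.7, 3.6, 3.4]
finger_gap: 19.7
finger_force: 60.0
```

```bash
python3 q.py
```

```text
t 27.9 tcp [531.8 -66.  122.8] rot [-3.141  0.055 -3.054] axis [627.  -57.7] under 113.5 hyaw 0.087 F [0.7 3.6 3.4] M [ 0.52 -0.18  0.29] 19.66997299712388
```

Emit:
{"op": "move_arm", "data": {"dp": [[0.7,-5.7,0.6],[0.7,-3.8,0.2],[0,0,0]], "rotation": [[0,0,0.06],[0,0,0.04],[0,0,0]], "hand": [0,0,0]}}

```text
clock: 28.28
eef_pos: [532.7, -73.8, 123.1]
eef_rot: [3.139, 0.054, -2.955]
wrist_force: [-2.0, 15.5, 3.0]
finger_gap: 19.4
finger_force: 60.0
```

```bash
python3 q.py
```

```text
t 28.27 tcp [532.7 -73.8 123.1] rot [ 3.139  0.054 -2.955] axis [626.5 -56. ] under 113.8 hyaw 0.187 F [-2.  15.5  3. ] M [ 2.4   0.18 -0.02] 19.422040641709337
```

A tangential force of 15 N suggests the stop. One small push to confirm.

Emit:
{"op": "move_arm", "data": {"dp": [[0.4,-2,0],[0,0,0]], "rotation": [[0,0,0.02],[0,0,0]], "hand": [0,0]}}

```text
clock: 28.52
eef_pos: [532.9, -74.5, 123.0]
eef_rot: [3.137, 0.054, -2.935]
wrist_force: [-2.9, 23.5, 4.7]
finger_gap: 19.5
finger_force: 60.1
```

```bash
python3 q.py; python3 tilt.py
```

```text
t 28.52 tcp [532.9 -74.5 123. ] rot [ 3.137  0.054 -2.935] axis [626.3 -54.9] under 113.7 hyaw 0.207 F [-2.9 23.5  4.7] M [ 3.85  0.48 -0.3 ] 19.48311675301274
level ([42.2, 42.2, 41.7, 41.2, 40.8, 40.8, 40.5], np.int64(130))
now ([43.4, 42.7, 42.5, 41.9, 41.6, 41.4, 40.7], np.int64(128))
```

The stop is confirmed. I relax the side load, then open.

Emit:
{"op": "move_arm", "data": {"dp": [[-0.3,2.2,-0.5],[0,0,0],[0,0,0],[0,0,0],[0,0,0]], "rotation": [[0,0,-0.01],[0,0,0],[0,0,0],[0,0,0],[0,0,0]], "hand": [0,0,0.4,0.4,0.4]}}

```text
clock: 29.25
eef_pos: [533.0, -75.5, 122.7]
eef_rot: [-3.141, 0.054, -2.943]
wrist_force: [-0.1, 0.5, 1.1]
finger_gap: 37.4
finger_force: 0.0
```

```bash
python3 q.py; python3 tilt.py
```

```text
t 29.25 tcp [533.  -75.5 122.7] rot [-3.141  0.054 -2.943] axis [626.6 -56.7] under 113.4 hyaw 0.198 F [-0.1  0.5  1.1] M [0.01 0.02 0.01] 37.357722834843734
level ([42.2, 42.2, 41.7, 41.2, 40.8, 40.8, 40.5], np.int64(130))
now ([43.5, 42.9, 42.7, 42.1, 41.7, 41.6, 40.8], np.int64(129))
```

It hangs by itself. I retreat upward.

Emit:
{"op": "move_arm", "data": {"dp": [[-1,0,8],[-1,0,12],[-2,0,20],[-5,0,25],[-20,0,25],[-35,0,20],[-35,0,10],[0,0,0]], "rotation": [[0,0,0],[0,0,0],[0,0,0],[0,0,0],[0,0,0],[0,0,0],[0,0,0],[0,0,0]], "hand": [0.4,0.4,0.4,0.4,0.4,0.4,0.4,0.4]}}

```text
clock: 30.35
eef_pos: [433.3, -75.4, 244.8]
eef_rot: [-3.14, 0.058, -2.943]
wrist_force: [0.5, 0.3, -0.3]
finger_gap: 37.2
finger_force: 0.0
```

```bash
python3 q.py; python3 - <<'E'
from cell import manip,camera
from h import *
s=manip.read_state();w=wcam(s,camera("wrist"));a=camera("scene");b=camera("side")
for r in(158,58):
    X=np.r_[np.array([626.6,-57.5])-r*np.r_[np.cos(.2),np.sin(.2)],138];print("pred handle",r,np.round(proj(b,X),1),np.round((np.array(proj(b,X))-[215,170])*[5,5],0),np.round(proj(w,X+[0,0,10]),0))
o=np.zeros((480,800,3),np.uint8);o[:400,:400]=cv2.resize(b["image"][170:250,215:295],(400,400),interpolation=3);o[:300,400:]=cv2.resize(w["image"],(400,300))
cv2.imwrite("pics/g7.png",o[:,:,::-1])
E
```

```text
t 30.35 tcp [433.3 -75.4 244.8] rot [-3.14   0.058 -2.943] axis [526.9 -56.6] under 235.5 hyaw 0.199 F [ 0.5  0.3 -0.3] M [0.03 0.01 0.01] 37.190101606103376
pred handle 158 [238.3 230.1] [117. 301.] [226. 229.]
pred handle 58 [261.7 214.5] [233. 222.] [229. 326.]
```

View pics/g7.png

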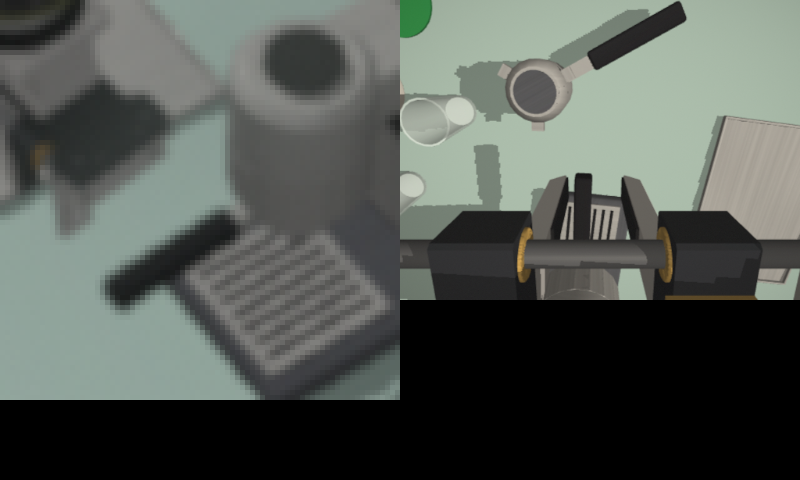

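The side view shows the handle hanging free, from tip (112,290) to bell (232,228) in the crop, and the fingers are clear. I check its level numerically.

```bash
python3 - <<'E'
from cell import manip,camera
from h import *
s=manip.read_state();w=wcam(s,camera("wrist"));b=camera("side")
def axis(c,x0,y0,x1,y1,t):
    m=np.zeros(c["image"].shape[:2],np.uint8);m[y0:y1,x0:x1]=c["image"][y0:y1,x0:x1].max(2)<t
    k,l,st,ce=cv2.connectedComponentsWithStats(m);i=1+st[1:,4].argmax();p=np.argwhere(l==i)[:,::-1].astype(float)
    c0=p.mean(0);e=np.linalg.svd(p-c0,full_matrices=False)[2][0];e*=np.sign(e[1]);q=(p-c0)@e
    print(st[i],c0.round(1),e.round(3),q.min().round(1),q.max().round(1));return c0,e,q
c0,e,q=axis(b,232,208,263,236,55)
c1,e1,q1=axis(w,215,215,250,300,60)
A=np.array([626.6,-57.5])
# plane-plane: line direction from side view plane and wrist view plane
def nrm(c,p,e):
    o,d1=ray(c,*p);_,d2=ray(c,*(p+10*e));n=np.cross(d1,d2);return o,n/np.linalg.norm(n)
o1,n1=nrm(b,c0,e);o2,n2=nrm(w,c1,e1)
d=np.cross(n1,n2);d/=np.linalg.norm(d);d*=-np.sign(d[0]);print("handle dir",d,"yaw",np.arctan2(-d[1],-d[0]),"tilt(up at tip)",np.arcsin(d[2]))
for y in(.15,.2,.25):
  for ti in(0,.06,.12):
    P=[np.array(proj(b,np.r_[A-r*np.r_[np.cos(y),np.sin(y)],138+(r)*np.sin(ti)])) for r in(70,158)];v=P[1]-P[0];v/=np.linalg.norm(v);print(y,ti,v.round(3),P[1].round(1))
E
```

```text
[237 213  26  18 152] [249.2 221.6] [-0.856  0.516] -13.9 13.8
[ 215  221   35   79 1708] [233.  259.9] [-0.032  1.   ] -38.7 39.4
handle dir [-0.98788983 -0.15471103  0.01175498] yaw 0.15534577539203545 tilt(up at tip) 0.011755246078902822
0.15 0 [-0.856  0.517] [236.9 228.6]
0.15 0.06 [-0.874  0.486] [236.8 226.8]
0.15 0.12 [-0.892  0.453] [236.7 225. ]
0.2 0 [-0.83   0.557] [238.3 230.1]
0.2 0.06 [-0.85   0.528] [238.3 228.3]
0.2 0.12 [-0.869  0.496] [238.2 226.6]
0.25 0 [-0.802  0.597] [239.9 231.6]
0.25 0.06 [-0.822  0.569] [239.9 229.8]
0.25 0.12 [-0.843  0.538] [239.8 228. ]
```

The handle is level (about 0.01 rad). Its tip lies where a fully raised holder puts it, and the stop was felt, so I hand in.

```bash
python3 -c "
from cell import manip
print(manip.sign_off())"
```

```text
the job is handed in; nothing more can be done
None
```

The holder is twisted to its stop in the brew head, hanging there by itself and level to about 0.01 rad by the camera, with the gripper clear; the job was handed in after about 30 s and sign-off returned no verdict.

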